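# Rack the scourer mould plates and close the keeper

## Robot

A 7-joint arm with a two-finger parallel gripper is mounted at the origin on the work surface. World frame = base frame: x ahead of the robot, y to its left, z up, the work surface at z = 0. Lengths are in mm, angles in rad, forces in N, time in s.
With the tool pointing down it reaches from about 425 to 875 mm from the base axis. Payload 4.7 kg.
Tool frame: the origin (TCP) lies between the finger pads; the fingertips stand 19 mm ahead of it and the grasp point (between the pads) is the TCP (robot.tips_ahead is the z of the fingertips in the tool frame, in mm); z points along the fingers, y is the line along which they close (so a half turn about z gives the same grasp; the last joint's range is limited). The gripper opens to 87 mm and grips with 3 to 60 N. Pads are 19 mm wide; open, the fingers measure 117 mm over their backs; the gripper's body (75 mm by 190 mm) begins 51 mm behind the grasp point.
Start: joints at [-1.121, 0.321, -0.07, 1.45, 0.023, 1.371, -0.057], TCP at [274.416, 589.254, 241.587] pointing down, gripper open.
Joint ranges: [-2.86, 2.86], [-0.3, 2.09], [-1.38, 1.24], [0.06, 2.45], [-1.56, 4.7], [0.09, 2.05], [-2.69, 2.69]. Speed limits (rad/s): [2.57, 2.57, 3.14, 3.14, 3.14, 3.14, 3.14].

## Interface

Orientations are given as a unit quaternion [w, x, y, z].
In Python, from bench import robot gives the robot as it stands.
- The arm moves only by the shell command python3 jog.py FILE [OPENING] [FORCE], which reads ROWS from the file FILE. ROWS is a JSON list of rows, 1 to 5 of them, each an object with the fields tx, ty, tz (the shift in mm), spin (a turn about the tool's z in rad); a field left out counts as zero; each row is the pose to reach, as a shift and turn from the pose commanded when the command began, along the tool's axes at that moment; what a row does not reach only later rows make up. A row lasts 1/10 s, in which the tool goes at most 50 mm and 0.15 rad, less where a joint would pass 70% of its speed; a pose out of reach is approached as far as the arm can. OPENING is the finger opening in mm, set as the command begins (- or left out keeps the last). The fingers move at their own pace and stop on an object; FORCE is the grip in N (left out, the last holds). Time passes only in rows, so rows that do not move let the fingers close. It prints the time, the measured TCP pose, the force, the opening and the grip force at its end. Input that does not fit is refused with a message, and nothing moves.
- robot.observe(): the state, without advancing time (a new reading comes with each control period).
- robot.capture(name): name is "scene" or "top"; returns a dict with "pixels" (384x512x3 uint8, blue, green, red), "depth" (384x512 float32, mm along the optical axis (not along the pixel's ray), 0 where there is no reading), "vertical_fov" (degrees; the focal length in pixels is half the picture's height over the tangent of half this angle, whatever the lens; pixels are square), "cx", "cy" (the principal point, pixels), "D" ([k1, k2, p1, p2, k3] as OpenCV has them; the pictures are not rectified), "camera_from_world" (4x4, takes a point from world to camera coordinates). Camera axes: x right, y down, z forward; pixel columns grow to the right and rows downward; lengths in mm; the calibration is good to about 2 mm. A picture is of the moment at which its call begins.
- robot.sign_off(): hands the job in; it is judged then, once.
The state is a dict: "time": time; "q": joint angles; "dq": joint speeds; "effort": joint torques, N m; "tcp_pos": TCP position; "eef_rot": TCP orientation; "ft_force": force on the tool from outside, world axes, zero at the start; "torque": the same for the moment, N m; "opening": finger opening in mm; "grasp_force": force on a finger pad.
Only numpy, scipy, OpenCV 4.12 (cv2) and the standard library are available. Lean on these libraries where they do the work, as an engineer would, in place of code of your own. Each camera call takes 0.05 s, during which the arm holds its last target. There are 200 camera calls.

## Task

Take the two mould plates off the plywood easel and stand each one upright on its edge in the blue slotted rack: the thick plate in the empty wide slot, the thin plate in the empty narrow slot, each right down on the floor of its slot and about centred along it. Then swing the rack's steel keeper bar in over the plates until it reaches its stop. Leave the blank plate that already stands in the rack in its slot, and do not disturb the ring mould, the clear dish, the tape roll or the jar on the table.

Things in the scene. Friction and masses are not known exactly. Their poses are not given: they have to be found in the camera images.
- rack: blue steel slotted rack, fixed. Origin: centre of its underside, on the table. x runs across the slots, y along them, z up. Between guide walls 8 mm thick, 90 mm long, with rounded tops 60 mm above the table, are three slots: narrow at x = -46 mm, middle (16 mm wide, holds the blank plate) at x = 0, wide at x = +46 mm. Keeper's rest post at x = -85 mm, 127 mm high
- slot_narrow (a point): centre of the floor of the narrow slot (12 mm wide), 10 mm above the table; axes as the rack's
- slot_wide (a point): centre of the floor of the wide slot (20 mm wide), 10 mm above the table; axes as the rack's
- keeper (a joint): angle (rad) of the keeper bar about its vertical hinge. 0: closed at its stop, lying over the middle of the slots, pointing along the rack's -x; it grows as the bar opens, its free end swinging anticlockwise seen from above, to the rack's -y (1.57: points along -y). It stays where it is left; friction about 0.2 N at the pin
- keeper_hinge (a point): on the keeper bar's hinge axis (a post at the rack's x = +105 mm, 134 mm high), 123 mm above the table; axes as the rack's
- keeper_pin (a point): top centre of the upright round grip pin (12 mm diameter, standing 38 mm above the bar, its top 166 mm above the table), 175 mm from the hinge axis. The bar is flat steel, 12 mm wide, 190 mm long, 118 to 128 mm above the table. The point's -x axis points from hinge to pin
- easel: plywood easel, fixed, 270 mm long (its y axis), where the two plates lean side by side, about 150 mm apart. Origin: centre of its underside, on the table, z up. The plates rest on a ledge and a backrest that reaches 50 mm up their back; they lean 0.45 rad from vertical, top towards the easel's -x (towards the robot)
- thick_plate: MDF mould plate 100 x 100 x 16 mm with one 54 mm round hole in its middle, about 110 g. Origin: middle of the lower edge of its back face. x: across the thickness, back face (0) to front face (16 mm); y: along the width; z: up the plate, lower edge (0) to upper edge (100 mm). Either face may look either way in the slot
- thick_plate_mid (a point): centre of the thick plate; axes as the plate's
- thin_plate: MDF mould plate 100 x 100 x 8 mm with four 30 mm round holes (centres 22 mm either side of its middle), about 60 g. Origin: middle of the lower edge of its back face. x: across the thickness, back face (0) to front face (8 mm); y: along the width; z: up the plate (0 to 100 mm). Either face may look either way in the slot
- thin_plate_mid (a point): centre of the thin plate; axes as the plate's
- blank_plate: MDF plate 100 x 100 x 12 mm without holes, standing in the rack's middle slot, to be left there. Origin: centre of its underside
- ring_mould: loose flat MDF ring, 84 mm outside, 16 mm high, on the table; to be left alone. Origin: centre of its underside
- dish: loose clear plastic dish, 90 mm across, 22 mm high; to be left alone. Origin: centre of its underside
- tape_roll: loose black roll of tape lying flat, 92 mm across, 24 mm high; to be left alone. Origin: centre of its underside
- jar: loose white jar, 60 mm across, 75 mm high; to be left alone. Origin: centre of its underside

How it is judged:
By the outcome, as a careful person would: the job done as asked, in the order asked, and still so for the second after the job is handed in, with the robot touching nothing.
It also fails if it takes over 72 s, if anything falls off the work surface, if the arm or the gripper's body presses on something with over 40 N, if the wrist force passes 120 N, or if a joint passes its speed limit or range.

## Working session

There is one attempt and no reset: what is moved stays moved. The work goes in short steps, Python scripts to look and compute and a shell command to move; the robot and the scene stay as the last step left them, time stands still between calls to the robot, and variables do not carry over. Pictures are saved under pics/ and viewed, at most 10 in all, crops included, and the job is handed in when it is done.

```bash
ls; mkdir -p pics
cat > h.py <<'E'
import numpy as np, cv2, pickle
from bench import robot
def cap(n,save=None):
    c=robot.capture(n)
    if save: cv2.imwrite('pics/'+save+'.png',c['pixels'])
    pickle.dump(c,open(n+'.pkl','wb')); return c
def K(c):
    f=192/np.tan(np.radians(c['vertical_fov'])/2)
    return np.array([[f,0,c['cx']],[0,f,c['cy']],[0,0,1.]])
def ray(c,uv):
    uv=np.array(uv,float).reshape(-1,1,2)
    n=cv2.undistortPoints(uv,K(c),np.array(c['D'],float))[:,0]
    T=np.array(c['camera_from_world']);R=T[:3,:3];o=-R.T@T[:3,3]
    return o,np.c_[n,np.ones(len(n))]@R
def plane(c,uv,z):
    o,d=ray(c,uv); return o+d*((z-o[2])/d[:,2])[:,None]
def cloud(c,m=None):
    d=c['depth']; m=(d>0) if m is None else m&(d>0)
    v,u=np.nonzero(m); o,r=ray(c,np.c_[u,v]); return o+r*d[v,u][:,None],np.c_[u,v]
def proj(c,P):
    T=np.array(c['camera_from_world'])
    return cv2.projectPoints(np.array(P,float).reshape(-1,1,3),cv2.Rodrigues(T[:3,:3])[0],T[:3,3],K(c),np.array(c['D'],float))[0][:,0]
E
python3 - <<'E'
from h import *
for n in('scene','top'):
    c=cap(n,n+'0'); T=np.array(c['camera_from_world']); print(n,c['vertical_fov'],c['cx'],c['cy'],c['D'],-T[:3,:3].T@T[:3,3],T[2,:3])
print(robot.observe())
E
```

```text
bench.py
jog.py
pics
  3 bench.py
  5 jog.py
  8 total
scene 53.08669872834502 253.05056222220406 192.99088426856903 [-0.08061308  0.          0.          0.          0.        ] [1010.67099775 -604.04020171  888.56224718] [-0.45374962  0.57714878 -0.67897759]
top 43.717569000566826 258.5303220764243 193.7615356383079 [0.0024539 0.        0.        0.        0.       ] [ 320.56901579   17.92597621 1528.10238252] [ 0.12971839  0.02528999 -0.99122831]
{'time': 0.1, 'q': array([-1.12086285,  0.3217684 , -0.07010504,  1.45156417,  0.02257601,
        1.37078922, -0.05694799]), 'dq': array([ 1.67027405e-03, -6.37206601e-04,  3.01688115e-04, -4.50096600e-03,
       -5.55974306e-04, -5.84405064e-05, -6.50315574e-04]), 'effort': array([-4.80243816e-04, -4.92572987e+01, -4.06001648e-01, -3.13399816e+01,
       -6.40755636e-02,  3.95277177e-02,  1.09315031e-04]), 'tcp_pos': array([274.23479194, 588.80368146, 240.55271357]), 'eef_rot': array([-1.57337427e-04,  2.16198653e-01,  9.76349007e-01, -8.56764805e-04]), 'ft_force': array([-1.14819403, -0.50476219,  0.68294734]), 'torque': array([-0.02113755,  0.03231064, -0.01473003]), 'grasp_force': 0.0, 'opening': 86.81811461125382}
```
View pics/scene0.png

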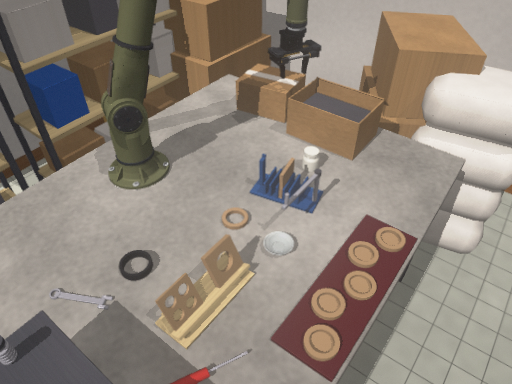

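View pics/top0.png

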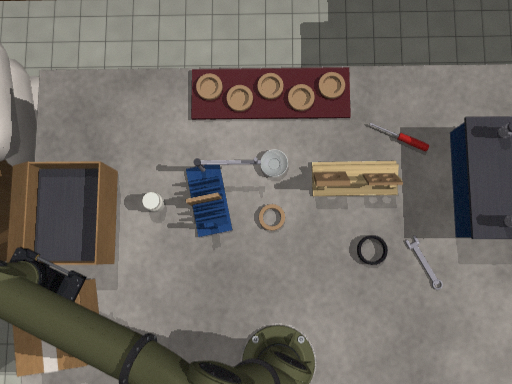

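The scene view shows the easel with both plates at about (205,290): thin nearer at (180,300), thick at (222,262). The rack is at (288,188) with its keeper swung out towards (265,225). In the top view the rack is at (208,200), the hinge at (199,163), the bar end at about (258,160) and the easel at (355,178).

Create m1.py:
```python
from h import *
S=pickle.load(open('scene.pkl','rb'));T=pickle.load(open('top.pkl','rb'))
for n,c in(('S',S),('T',T)):
    P,uv=cloud(c); hsv=cv2.cvtColor(c['pixels'],cv2.COLOR_BGR2HSV)
    h=hsv[uv[:,1],uv[:,0]].astype(int)
    tab=(P[:,0]>300)&(P[:,0]<800)&(abs(P[:,1])<400)&(abs(P[:,2])<12); print(n,'table z',np.median(P[tab,2]))
    blue=(h[:,0]>100)&(h[:,0]<125)&(h[:,1]>120)&(P[:,0]>350)&(P[:,0]<750)&(P[:,1]>0)&(P[:,1]<450)
    B=P[blue]; print(n,'blue',len(B),B.min(0),B.max(0),np.percentile(B[:,2],[5,25,50,75,95]))
    m=np.zeros((384,512),np.uint8); m[uv[blue,1],uv[blue,0]]=255
    cnt=max(cv2.findContours(m,0,2)[0],key=cv2.contourArea)
    q=plane(c,cnt[:,0],10); print('rect@z10',cv2.minAreaRect(q[:,:2].astype(np.float32)))
    hi=(P[:,2]>112)&(P[:,2]<180)&(P[:,0]>350)&(P[:,0]<800)&(P[:,1]>0)&(P[:,1]<400)&(h[:,1]<110)
    print('bar pts',hi.sum()); H=P[hi]
    if n=='T' or 1:
        for lo,up in((112,121),(121,131),(131,140),(155,170)):
            k=(H[:,2]>lo)&(H[:,2]<up)
            if k.sum()>2: print(lo,k.sum(),H[k].mean(0),H[k].min(0),H[k].max(0))
    wood=(P[:,0]>350)&(P[:,0]<750)&(P[:,1]<-50)&(P[:,1]>-420)&(P[:,2]>15)&(P[:,2]<130)&(h[:,0]<30)&(h[:,1]>40)
    W=P[wood]; print('wood',len(W),W.min(0),W.max(0))
    np.save('wood'+n,np.c_[W,uv[wood],h[wood]])
ims=[cv2.resize(S['pixels'][130:345,140:340],None,fx=4,fy=4)[:,:],]
cv2.imwrite('pics/a.png',cv2.resize(S['pixels'][145:340,145:335],None,fx=3,fy=3,interpolation=2))
cv2.imwrite('pics/b.png',cv2.resize(T['pixels'][140:250,180:410],None,fx=3.4,fy=3.4,interpolation=2))
```

```bash
python3 m1.py
```

```text
S table z 0.6924816471354234Traceback (most recent call last):
  File "m1.py", line 8, in <module>
    B=P[blue]; print(n,'blue',len(B),B.min(0),B.max(0),np.percentile(B[:,2],[5,25,50,75,95]))
                                     ~~~~~^^^
    return umr_minimum(a, axis, None, out, keepdims, initial, where)
ValueError: zero-size array to reduction operation minimum which has no identity
```

Run:
```python
from h import *
for n,(u,v) in(('scene',(290,188)),('top',(208,190))):
    c=pickle.load(open(n+'.pkl','rb')); h=cv2.cvtColor(c['pixels'],cv2.COLOR_BGR2HSV)
    m=(h[...,0]>100)&(h[...,0]<125)&(h[...,1]>120)
    w=np.s_[v-45:v+45,u-45:u+45]; print(n,m[w].sum(),(m&(c['depth']>0))[w].sum(),(c['depth']>0).mean(),c['pixels'][v,u],h[v,u])
    print(plane(c,[(u,v)],0))
    P,uv=cloud(c); k=(abs(uv[:,0]-u)<60)&(abs(uv[:,1]-v)<60); print(P[k].min(0),P[k].max(0))
```

```text
scene 0 0 0.99603271484375 [136  96  75] [110 114 136]
[[502.91461113 248.46660615   0.        ]]
[ 101.44380681 -127.9497683    -8.1464309 ] [795.02224098 542.27306466 168.97552621]
top 2045 2031 0.99591064453125 [60 33 17] [109 183  60]
[[533.69077654 220.31430076   0.        ]]
[343.66246167  28.76254877 -14.34584772] [733.07372094 418.64886788 173.02176391]
```

```bash
sed -i 's/h\[:,1\]>120/h[:,1]>85/; s/h\[:,1\]<110/h[:,1]<75/' m1.py; python3 m1.py
```

```text
S table z 0.6924816471354234
S blue 750 [398.00973578 145.15948453  -2.46826673] [624.27631909 314.73994691 125.84095557] [ 6.06239767 10.3359738  12.51319409 46.24465646 79.24687211]
rect@z10 ((424.69342041015625, 251.6318817138672), (118.74951934814453, 246.39041137695312), 26.508384704589844)
bar pts 322
112 26 [555.61528182 162.88259041 118.19164287] [420.60960904  55.3813302  113.58845843] [613.18182581 238.94201285 120.91452235]
121 207 [602.16700565 139.11022768 126.99022254] [412.19228405  46.56685303 121.04505463] [613.7763967  237.94347809 130.95639731]
131 47 [603.86628487 185.56844607 133.3429653 ] [591.05673827  50.4916734  131.01822879] [614.69742139 248.28172917 139.54985411]
155 26 [604.72621466  63.33044407 163.60079109] [599.28214577  58.81582475 155.90992875] [609.66295712  72.76904386 168.97552621]
wood 4170 [ 530.72149631 -419.83207524   15.01095065] [ 716.76304499 -110.17544913  121.41748256]
T table z -0.45158938726933684
T blue 2086 [384.99656851 143.79900837  -4.07365607] [615.14007668 291.91106362 132.01271634] [ 4.19575261  8.03938733 11.54945771 46.04850471 62.35329403]
rect@z10 ((503.83203125, 217.606201171875), (224.98558044433594, 109.5792236328125), 11.544065475463867)
bar pts 311
112 18 [588.39838708 189.83160672 118.06642706] [497.00702204  58.22705811 113.30845184] [608.03815926 250.0458966  120.97808061]
121 212 [601.36930884 145.97290294 126.73884042] [591.13276887  49.09887553 121.13457194] [612.67450168 246.00147641 130.83765686]
131 63 [600.83088984 194.26962519 133.56635162] [590.36646543  57.84274423 131.12107411] [611.9500546  248.2603301  138.47852467]
155 14 [601.62924749  61.95701747 163.61908273] [596.46293034  57.13866853 156.81692935] [607.07580633  65.77776579 169.92364467]
wood 1972 [ 513.29065781 -419.92146492   15.01654645] [ 711.96494493 -113.70392152  125.73418406]
```

View pics/a.png

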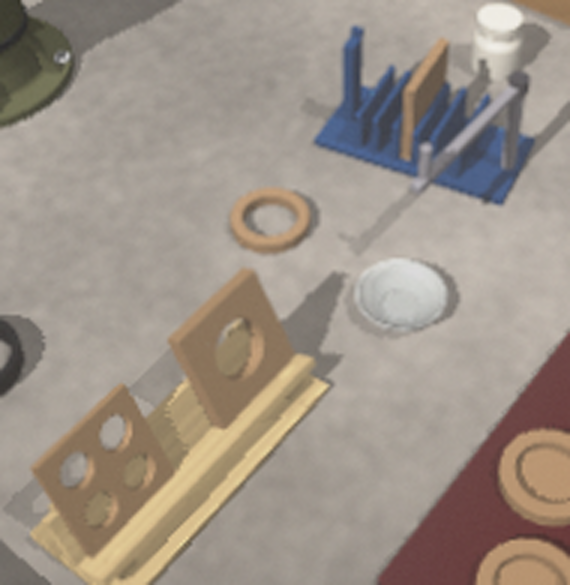

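View pics/b.png

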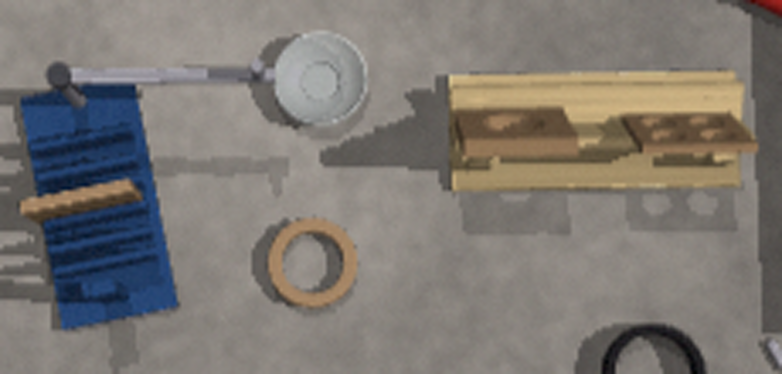

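The crops show more. The thin plate's four holes are in crop a around (105,470) and the thick plate's hole is at (238,348), with a front lip on the ledge. The keeper pin is at (425,160), the blank plate at (425,100) and the rest post at (352,70). In crop b the rack is turned about 12°, with the hinge at (60,75) and the pin at (260,70).

```bash
cat > m2.py <<'E'
from h import *
def fitline(X):  # direction
    c=X.mean(0);return c,np.linalg.svd(X-c)[2]
for n,f in(('S','scene'),('T','top')):
    c=pickle.load(open(f+'.pkl','rb'));P,uv=cloud(c);h=cv2.cvtColor(c['pixels'],cv2.COLOR_BGR2HSV)[uv[:,1],uv[:,0]].astype(int)
    R=(P[:,0]>370)&(P[:,0]<640)&(P[:,1]>40)&(P[:,1]<330)
    blue=R&(h[:,0]>100)&(h[:,0]<125)&(h[:,1]>85)
    z=P[:,2]
    post=P[blue&(z>118)]; print(n,'post',len(post),post.mean(0),post.min(0),post.max(0))
    bl=P[R&(h[:,0]<30)&(h[:,1]>60)&(z>105)&(z<116)]
    r=cv2.minAreaRect(bl[:,:2].astype(np.float32)); print('blank top',len(bl),bl.mean(0),r)
    cc,V=fitline(bl[:,:2]); print('  y dir',np.degrees(np.arctan2(V[0,1],V[0,0])),'mid',(bl[:,:2]@V.T).min(0)/2+(bl[:,:2]@V.T).max(0)/2@np.eye(2)); 
    d=V[0]*np.sign(V[0,1]);ax=np.array([d[1],-d[0]])
    w=P[blue&(z>54)&(z<64)]; s=np.sort(w[:,:2]@ax); g=np.split(s,np.nonzero(np.diff(s)>4)[0]+1); print('  walls rackx',[(len(k),round(k.mean(),1),round(k.min(),1),round(k.max(),1)) for k in g if len(k)>3],'blank',bl[:,:2].mean(0)@ax,'post',post[:,:2].mean(0)@ax)
    t=w[:,:2]@d; print('  walls racky',np.percentile(t,[2,98]),'mean',t.mean(),'post',post[:,:2].mean(0)@d)
    hg=P[R&(z>128)&(z<140)&(P[:,1]>215)&(P[:,0]>570)]; print('hinge',len(hg),hg.mean(0),hg.min(0),hg.max(0),'rackx',hg[:,:2].mean(0)@ax,hg[:,:2].mean(0)@d)
    pn=P[R&(z>160)&(z<170)]; print('pin',len(pn),pn.mean(0))
    bar=P[R&(z>123)&(z<131)&(P[:,1]<215)&(P[:,1]>80)&(P[:,0]>580)]; cb,Vb=fitline(bar[:,:2]); print('bar',cb,np.degrees(np.arctan2(Vb[0,1],Vb[0,0])))
    # plates
    W=np.load('wood%s.npy'%n); W=W[W[:,2]>65]; W=W[W[:,0]<650]
    for nm,k in(('thick',W[:,1]>-210),('thin',W[:,1]<-210)):
        X=W[k][:,:3]; o=X.mean(0); V=np.linalg.svd(X-o)[2]; nn=V[2]*np.sign(V[2,0]); print(nm,len(X),'n',nn,'rms',np.std((X-o)@nn),'lo',X.min(0),'hi',X.max(0))
        top=X[X[:,2]>X[:,2].max()-12]; print('   top',top.mean(0),np.percentile(top,[2,98],axis=0).round(1).tolist())
E
python3 m2.py
```

```text
S post 5 [414.24310077 211.86806543 122.97000957] [409.63133783 210.35763499 120.37058705] [417.4055796  215.8682674  125.84095557]
blank top 77 [501.81324844 220.81189217 108.91328563] ((500.65301513671875, 225.8231658935547), (13.882636070251465, 100.50080871582031), 13.559542655944824)
  y dir -77.30183753212938 mid [-110.21076855 -538.17572422]
  walls rackx [(6, np.float64(450.4), np.float64(447.4), np.float64(452.4)), (29, np.float64(481.2), np.float64(476.7), np.float64(484.5)), (31, np.float64(500.8), np.float64(495.1), np.float64(504.4)), (5, np.float64(523.2), np.float64(521.5), np.float64(524.9)), (14, np.float64(548.7), np.float64(545.3), np.float64(551.6)), (31, np.float64(568.8), np.float64(564.8), np.float64(571.7)), (8, np.float64(596.9), np.float64(595.5), np.float64(599.0))] blank 538.077444279799 post 450.6831362829807
  walls racky [ 56.07273242 144.35657414] mean 92.85845369274874 post 115.62929711057407
hinge 36 [603.10243518 234.97105461 132.48715771] [591.05673827 218.07277532 128.05053188] [614.69742139 248.28172917 135.95384195] rackx 640.0016541077847 96.65
[... 1618 characters left out ...]
069861 248.2603301  137.65221786] rackx 634.5322347788576 122.97294414921733
pin 11 [602.27581944  62.73505099 165.27911119]
bar [601.40159828 149.14856625] -90.55451819177166
thick 304 n [0.82110074 0.01933837 0.57045561] rms 5.215876927101921 lo [ 530.17357436 -209.86581919   65.35797665] hi [ 569.21332167 -115.80102025  125.73418406]
   top [ 540.12478103 -164.32072623  117.63900768] [[530.4, -207.8, 114.0], [545.7, -118.1, 122.8]]
thin 331 n [0.90873076 0.00718507 0.41732096] rms 4.179839365016498 lo [ 532.3531063  -373.46360575   65.00906475] hi [ 568.06330524 -210.53057615  120.85239637]
   top [ 536.8642491  -315.00397306  113.52344372] [[532.5, -370.8, 109.1], [543.7, -212.1, 119.6]]
```

```bash
cat > m3.py <<'E'
from h import *
from scipy.optimize import minimize
wx=np.array([-56,-36,-12,12,32,60.])
for n,f in(('S','scene'),('T','top')):
    c=pickle.load(open(f+'.pkl','rb'));P,uv=cloud(c);h=cv2.cvtColor(c['pixels'],cv2.COLOR_BGR2HSV)[uv[:,1],uv[:,0]].astype(int);z=P[:,2]
    R=(P[:,0]>370)&(P[:,0]<640)&(P[:,1]>40)&(P[:,1]<330)
    blue=R&(h[:,0]>100)&(h[:,0]<125)&(h[:,1]>85)
    w=P[blue&(z>52)&(z<66)][:,:2]
    def cost(p,full=0):
        a=np.array([np.cos(p[0]),np.sin(p[0])]); r=abs((w@a-p[1])[:,None]-wx).min(1); return np.minimum(r,5).mean()
    p=min((minimize(cost,[t,o],method='Nelder-Mead') for t in(.16,.19,.22,.25) for o in(528,533,538)),key=lambda r:r.fun)
    th,o=p.x; a=np.array([np.cos(th),np.sin(th)]);d=np.array([-a[1],a[0]]); t=w@d
    print(n,'yaw',th,'o',o,p.fun,'y ends',np.percentile(t,[1,99]),'origin',a*o+d*np.percentile(t,[1,99]).mean())
    b=P[blue&(z>5)&(z<16)][:,:2]; print('  base',cv2.minAreaRect(b.astype(np.float32)))
    W=(P[:,0]>500)&(P[:,0]<570)&(P[:,1]<-80)&(P[:,1]>-420)&(z>92)&(z<130)&(h[:,0]<30)&(h[:,1]>40)
    X=P[W]; s=np.sort(X[:,1]); g=np.split(s,np.nonzero(np.diff(s)>8)[0]+1)
    for k in g:
        if len(k)<30: continue
        Y=X[(X[:,1]>=k[0])&(X[:,1]<=k[-1])]; print('  plate y',k[0],k[-1],'ztop',np.percentile(Y[:,2],98))
        for y0 in np.linspace(k[0],k[-1],6)[:-1]:
            q=Y[(Y[:,1]>=y0)&(Y[:,1]<y0+(k[-1]-k[0])/5)]
            tp=q[q[:,2]>108] ; print('    y%.0f'%(y0+10),'xmin %.1f'%np.percentile(tp[:,0],3),'x@z100 %.1f'%np.median(q[abs(q[:,2]-100)<3][:,0]) if (abs(q[:,2]-100)<3).any() else '')
    E=P[(P[:,0]>480)&(P[:,0]<680)&(P[:,1]<-80)&(P[:,1]>-420)&(z>6)&(z<70)&(h[:,0]<30)&(h[:,1]>60)]
    print('  easel',cv2.minAreaRect(E[:,:2].astype(np.float32)))
    G=E[(E[:,1]<-222)&(E[:,1]>-260)]  # between the plates
    for x0 in range(540,640,6):
        q=G[(G[:,0]>=x0)&(G[:,0]<x0+6)]
        if len(q): print('   x%d z %.0f'%(x0,np.median(q[:,2])),end='')
    print()
E
python3 m3.py
```

```text
S yaw 0.2062311680192485 o 535.3497957839563 1.6322771965093412 y ends [ 63.6754663  155.57750203] origin [501.55705108 216.92831625]
  base ((507.1136474609375, 218.13473510742188), (221.37579345703125, 110.19709777832031), 11.115610122680664)
  plate y -371.9722935873295 -271.555781470976 ztop 117.01934338654634
    y-362 xmin 534.2 x@z100 548.3
    y-342 xmin 534.2 x@z100 545.6
    y-322 xmin 532.5 x@z100 547.5
    y-302 xmin 534.2 x@z100 544.6
    y-282 xmin 534.5 x@z100 547.2
  plate y -216.29016494212732 -114.64672351413697 ztop 120.09957479842926
    y-206 xmin 533.4 x@z100 555.7
    y-186 xmin 532.7 x@z100 557.0
    y-166 xmin 533.9 x@z100 554.8
    y-145 xmin 532.1 x@z100 555.7
    y-125 xmin 532.1 x@z100 555.7
  easel ((572.294189453125, -248.46066284179688), (111.04216003417969, 270.798828125), 0.3418337404727936)
   x546 z 64   x552 z 64   x558 z 53   x564 z 41   x570 z 29   x576 z 24   x582 z 25   x588 z 29   x594 z 32   x600 z 34   x606 z 32   x612 z 10   x618 z 10   x624 z 8
T yaw 0.1996194483555825 o 531.3924451315881 2.0853511460269005 y ends [ 66.13556722 159.870880
[... 227 characters left out ...]
y-363 xmin 532.6 x@z100 546.9
    y-343 xmin 532.7 x@z100 543.5
    y-323 xmin 532.5 x@z100 547.2
    y-303 xmin 532.5 x@z100 544.2
    y-282 xmin 532.5 x@z100 544.5
  plate y -216.50469427141968 -116.93306820251932 ztop 121.63038799710075
    y-207 xmin 531.0 x@z100 553.8
    y-187 xmin 530.9 x@z100 553.9
    y-167 xmin 530.8 x@z100 554.3
    y-147 xmin 530.7 x@z100 552.8
    y-127 xmin 530.8 x@z100 554.6
  easel ((569.0639038085938, -249.8328399658203), (110.32487487792969, 271.8133239746094), 0.4774502217769623)
   x540 z 12   x546 z 62   x552 z 65   x558 z 49   x564 z 37   x570 z 27   x576 z 24   x582 z 27   x588 z 30   x594 z 31   x600 z 37   x606 z 33   x612 z 11   x618 z 11   x624 z 7
```

```bash
cat > to.py <<'E'
import sys
from h import *
from scipy.spatial.transform import Rotation as Ro
x,y,z=map(float,sys.argv[1:4]); s=robot.observe()
w=s['eef_rot'];R=Ro.from_quat([*w[1:],w[0]]).as_matrix()
ya=np.arctan2(R[1,1],R[0,1]); d=R.T@(np.array([x,y,z])-s['tcp_pos'])
print('t',s['time'],'tcp',s['tcp_pos'].round(1),'yaw y-axis %.3f'%ya,'tilt',R[:,2].round(3),'shift',d.round(1), 'turn',(ya-float(sys.argv[4])) if len(sys.argv)>4 else '','f',s['ft_force'].round(1),'open %.1f gf %.1f'%(s['opening'],s['grasp_force']))
E
python3 to.py 550 -166 200 0.007; ls
```

```text
t 0.1 tcp [274.2 588.8 240.6] yaw y-axis 1.135 tilt [-0.001 -0.002 -1.   ] shift [-568.6 -567.8   41.6] turn 1.1279573999226016 f [-1.1 -0.5  0.7] open 86.8 gf 0.0
bench.py
h.py
jog.py
m1.py
m2.py
m3.py
pics
scene.pkl
to.py
top.pkl
woodS.npy
woodT.npy
```
Each row ≤50 mm. 804 mm → 17 rows: 4 commands. Since shift axes are the tool's at that moment, if turning, axes rotate each command. Do it: first command no turn? Just rows with last target: "each row is the pose to reach... what a row doesn't reach only later rows make up". So I can give the same far target in every row: 5 rows of "-569 -568 40 1.128" would proceed 250 mm toward it, turn capped .15/row. Then commanded pose: is it reached-limited pose. Good. But is target clamping linear? Likely. Reach "out of reach approached".

```bash
echo '[{"tx": -35,"ty": -35},{"tx": -70,"ty": -70},{"tx": -105,"ty": -105},{"tx": -140,"ty": -140,"tz": 5},{"tx": -175,"ty": -175,"tz": 10}]' > mv.in && python3 jog.py mv.in 86; echo '[{"tx": -35,"ty": -35},{"tx": -70,"ty": -70},{"tx": -105,"ty": -105},{"tx": -140,"ty": -140,"tz": 5},{"tx": -175,"ty": -175,"tz": 10}]' > mv.in && python3 jog.py mv.in; echo '[{"tx": -35,"ty": -35},{"tx": -70,"ty": -70},{"tx": -105,"ty": -105},{"tx": -140,"ty": -140,"tz": 5},{"tx": -175,"ty": -175,"tz": 10}]' > mv.in && python3 jog.py mv.in; python3 to.py 550 -166 200 0.007
```

```text
time: 0.6
tcp_pos: [359.5, 354.7, 231.2]
eef_rot: [0.0, 0.216, 0.976, 0.0]
ft_force: [0.4, 0.8, -0.1]
opening: 86.0
grasp_force: 0.0
time: 1.1
tcp_pos: [444.1, 122.2, 221.4]
eef_rot: [0.0, 0.216, 0.976, 0.0]
ft_force: [1.0, -0.5, 0.5]
opening: 86.0
grasp_force: 0.0
time: 1.6
tcp_pos: [529.0, -110.1, 211.5]
eef_rot: [0.0, 0.216, 0.976, 0.0]
ft_force: [1.9, 0.4, 0.3]
opening: 86.2
grasp_force: 0.0
t 1.6 tcp [ 529.  -110.1  211.5] yaw y-axis 1.135 tilt [ 0.001  0.    -1.   ] shift [-42.6 -41.8  11.5] turn 1.1282765198306635 f [1.9 0.4 0.3] open 86.2 gf 0.0
```

```bash
echo '[{"tx": -20,"ty": -20,"tz": 5,"spin": 0.15},{"tx": -43,"ty": -42,"tz": 11,"spin": 0.3},{"tx": -43,"ty": -42,"tz": 11,"spin": 0.45},{"tx": -43,"ty": -42,"tz": 11,"spin": 0.6},{"tx": -43,"ty": -42,"tz": 11,"spin": 0.7}]' > mv.in && python3 jog.py mv.in ; echo '[{"spin": 0.15},{"spin": 0.3},{"spin": 0.428},{"spin": 0.428}]' > mv.in && python3 jog.py mv.in; python3 to.py 550 -166 112 0.007
```

```text
time: 2.1
tcp_pos: [549.6, -164.8, 199.9]
eef_rot: [-0.001, 0.54, 0.841, -0.0]
ft_force: [-0.2, 0.3, -0.9]
opening: 85.7
grasp_force: 0.0
time: 2.5
tcp_pos: [549.7, -164.3, 200.2]
eef_rot: [-0.0, 0.705, 0.71, -0.0]
ft_force: [0.5, -0.1, -0.1]
opening: 86.0
grasp_force: 0.0
t 2.5 tcp [ 549.7 -164.3  200.2] yaw y-axis 0.007 tilt [-0.001  0.    -1.   ] shift [-1.7  0.3 88.2] turn -0.00016805051292394582 f [ 0.5 -0.1 -0.1] open 86.0 gf 0.0
```

```bash
echo '[{"tx": -2,"tz": 40},{"tx": -2,"tz": 70},{"tx": -2,"tz": 88},{"tx": -2,"tz": 88}]' > mv.in && python3 jog.py mv.in; echo '[{"ty": 10},{"ty": 20},{"ty": 31},{"ty": 31}]' > mv.in && python3 jog.py mv.in 86 15; echo '[{},{},{},{},{}]' > mv.in && python3 jog.py mv.in 10 15;echo '[{},{},{},{},{}]' > mv.in && python3 jog.py mv.in
python3 - <<'E'
from h import *
c=cap('scene');cap('top')
cv2.imwrite('pics/c.png',cv2.resize(c['pixels'][190:350,130:290],None,fx=3.5,fy=3.5,interpolation=2))
E
python3 to.py 581 -166 112 0.007
```

```text
time: 2.9
tcp_pos: [547.7, -165.8, 109.6]
eef_rot: [-0.002, 0.704, 0.711, -0.002]
ft_force: [-0.1, 0.5, 0.4]
opening: 85.9
grasp_force: 0.0
time: 3.3
tcp_pos: [583.6, -166.0, 113.5]
eef_rot: [0.001, 0.704, 0.71, 0.001]
ft_force: [-0.5, -0.1, 0.2]
opening: 86.2
grasp_force: 0.1
time: 3.8
tcp_pos: [580.9, -166.3, 112.6]
eef_rot: [-0.0, 0.705, 0.71, 0.0]
ft_force: [-0.5, -0.3, 0.2]
opening: 53.8
grasp_force: 0.2
time: 4.3
tcp_pos: [581.0, -166.3, 112.6]
eef_rot: [0.0, 0.705, 0.71, 0.0]
ft_force: [-1.0, 0.1, 0.2]
opening: 15.4
grasp_force: 15.0
t 4.4 tcp [ 581.  -166.3  112.5] yaw y-axis 0.007 tilt [-0.  0. -1.] shift [0.3 0.  0.5] turn 6.321202349100254e-05 f [0.6 0.8 0.1] open 15.9 gf 15.0
```

View pics/c.png

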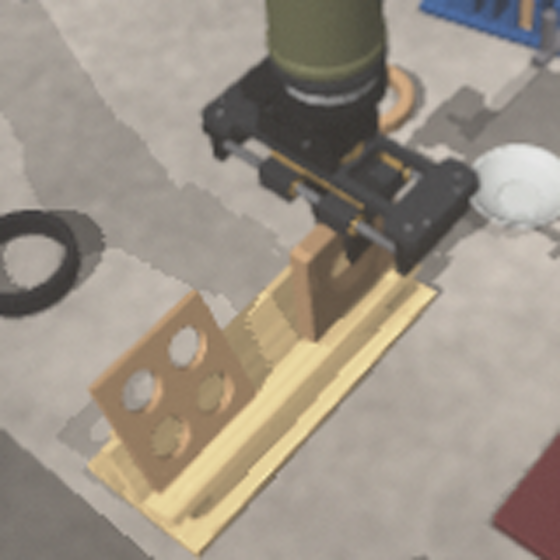

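The thick plate stands upright between the pads at crop (345,270), with the opening at 16 mm. I'll lift it and carry it over the wide slot.

```bash
echo '[{"tz": -20},{"tz": -50},{"tz": -80},{"tz": -110}]' > mv.in && python3 jog.py mv.in - 30;echo '[{"tx": 50,"ty": -5,"spin": -0.05},{"tx": 100,"ty": -10,"spin": -0.1},{"tx": 150,"ty": -14,"spin": -0.15},{"tx": 200,"ty": -18,"spin": -0.195},{"tx": 245,"ty": -23,"spin": -0.195}]' > mv.in && python3 jog.py mv.in; python3 to.py 545 225.6 222 0.202
```

```text
time: 4.8
tcp_pos: [580.7, -166.3, 223.3]
eef_rot: [-0.0, 0.705, 0.71, -0.0]
ft_force: [0.5, -0.2, -1.1]
opening: 16.1
grasp_force: 30.0
time: 5.3
tcp_pos: [555.6, 81.2, 222.5]
eef_rot: [-0.0, 0.631, 0.775, 0.0]
ft_force: [0.1, 0.3, -1.6]
opening: 15.6
grasp_force: 30.0
t 5.3 tcp [555.6  81.2 222.5] yaw y-axis 0.204 tilt [ 0.     0.001 -1.   ] shift [143.6  18.9   0.6] turn 0.0019297528312146317 f [ 0.1  0.3 -1.6] open 15.6 gf 30.0
```

```bash
echo '[{"tx": 45,"ty": 5},{"tx": 90,"ty": 12},{"tx": 135,"ty": 19,"tz": 10},{"tx": 144,"ty": 19,"tz": 35},{"tx": 144,"ty": 19,"tz": 55}]' > mv.in && python3 jog.py mv.in; echo '[{},{}]' > mv.in && python3 jog.py mv.in
python3 - <<'E'
from h import *
c=cap('scene');t=cap('top')
a=cv2.resize(c['pixels'][130:225,235:335],None,fx=4,fy=4,interpolation=2);b=cv2.resize(t['pixels'][145:240,170:270],None,fx=4,fy=4,interpolation=2)
cv2.imwrite('pics/d.png',np.hstack([a,b]))
E
python3 to.py 545 225.6 92 0.202
```

```text
time: 5.8
tcp_pos: [544.6, 227.2, 166.0]
eef_rot: [-0.001, 0.63, 0.777, -0.0]
ft_force: [-0.3, -1.2, -1.2]
opening: 15.6
grasp_force: 30.0
time: 6.0
tcp_pos: [546.1, 222.8, 167.6]
eef_rot: [0.0, 0.633, 0.775, -0.0]
ft_force: [0.4, -0.8, -1.9]
opening: 15.5
grasp_force: 30.0
t 6.1 tcp [547. 223. 169.] yaw y-axis 0.201 tilt [ 0.002  0.001 -1.   ] shift [ 2.9 -1.6 77. ] turn -0.0012758484283257876 f [ 0.2 -0.7 -1.4] open 15.5 gf 30.0
```

View pics/d.png

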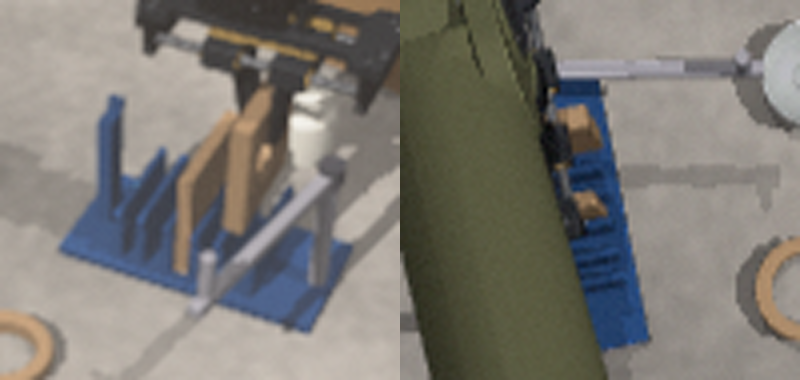

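The left half shows the thick plate hanging upright above the wide slot at (250,160), with the blank beside it at (205,190). In the top view (right half) the thick plate is at (580,130) and the blank at (590,205).

```bash
cat > m4.py <<'E'
from h import *
import sys
th=.203;a=np.array([np.cos(th),np.sin(th)]);d=np.array([-a[1],a[0]])
O={'scene':(501.6,216.9),'top':(498.4,216.1)}
def meas(f,lo,hi,zlo=75):
    c=pickle.load(open(f+'.pkl','rb'));P,uv=cloud(c);h=cv2.cvtColor(c['pixels'],cv2.COLOR_BGR2HSV)[uv[:,1],uv[:,0]].astype(int)
    Q=P[:,:2]-O[f];X=np.c_[Q@a,Q@d,P[:,2]]
    k=(h[:,0]<25)&(h[:,1]>60)&(X[:,0]>lo)&(X[:,0]<hi)&(abs(X[:,1])<75)&(X[:,2]>12)&(X[:,2]<230)
    return X[k]
def rep(nm,X):
    if len(X)<10: print(nm,len(X));return
    e=X[X[:,1]<np.percentile(X[:,1],2)+6]
    print(nm,len(X),'x',np.percentile(X[:,0],[2,50,98]).round(1),'end face x',np.percentile(e[:,0],[3,50,97]).round(1),'y',np.percentile(X[:,1],[.5,99.5]).round(1),'z',np.percentile(X[:,2],[.5,50,99.5]).round(1))
    b=np.polyfit(e[:,2],e[:,0],1); print('   lean dx/dz %.3f'%b[0],' ymin by z',[round(float(np.percentile(e[abs(e[:,2]-z)<6][:,1],10)),1) for z in range(30,200,30) if (abs(e[:,2]-z)<6).sum()>3])
if __name__=='__main__':
    for f in('scene','top'):
        for nm,lo,hi in(('blank',-14,14),('thick',26,66),('thin',-66,-28)): rep(f+' '+nm,meas(f,lo,hi))
E
python3 m4.py
```

```text
scene blank 221 x [-6.1  3.3  7.7] end face x [-6.5 -0.4  6.3] y [-42.3  52.8] z [ 17.4  92.9 111.1]
   lean dx/dz 0.036  ymin by z [-40.7, -40.0, -41.4]
scene thick 314 x [37.5 49.1 54.8] end face x [39.4 46.9 54. ] y [-56.6  40.1] z [ 86.3 140.4 206.7]
   lean dx/dz -0.004  ymin by z [-54.8, -54.4, -54.8, -56.0]
scene thin 7
top blank 37 x [-5.8 -3.4  4.5] end face x [-5.7 -3.3  3.2] y [-41.8 -26.6] z [ 35.6 101.7 112.7]
   lean dx/dz 0.064  ymin by z []
top thick 81 x [39.4 41.4 54.6] end face x [39.4 42.9 53.1] y [-54.1 -32.6] z [ 92.5 166.  210.8]
   lean dx/dz 0.051  ymin by z [-54.0, -53.8, -54.0]
top thin 0
```

```bash
echo '[{"tx": 4,"ty": -0.6,"tz": 5},{"tx": 4,"ty": -0.6,"tz": 15},{"tx": 4,"ty": -0.6,"tz": 25},{"tx": 4,"ty": -0.6,"tz": 30},{"tx": 4,"ty": -0.6,"tz": 34}]' > mv.in && python3 jog.py mv.in; echo '[{"tz": 5},{"tz": 10},{"tz": 15},{"tz": 20},{"tz": 25}]' > mv.in && python3 jog.py mv.in;python3 to.py 545 225.6 92 0.202
```

```text
time: 6.6
tcp_pos: [544.2, 226.9, 132.5]
eef_rot: [-0.0, 0.632, 0.775, -0.001]
ft_force: [0.1, -0.5, -0.9]
opening: 15.8
grasp_force: 30.0
time: 7.1
tcp_pos: [544.7, 227.2, 108.2]
eef_rot: [0.0, 0.632, 0.775, 0.0]
ft_force: [-0.3, -0.3, -1.4]
opening: 15.8
grasp_force: 30.0
t 7.1 tcp [544.7 227.2 108.2] yaw y-axis 0.202 tilt [ 0.  0. -1.] shift [-1.7  0.  16.2] turn 8.68583693228453e-05 f [-0.3 -0.3 -1.4] open 15.8 gf 30.0
```

```bash
echo '[{"tz": 4},{"tz": 8},{"tz": 11},{"tz": 12},{"tz": 12}]' > mv.in && python3 jog.py mv.in;echo '[{"tz": 1},{"tz": 2},{"tz": 2}]' > mv.in && python3 jog.py mv.in; echo '[{"tz": 1},{"tz": 2},{"tz": 2}]' > mv.in && python3 jog.py mv.in
```

```text
time: 7.6
tcp_pos: [544.6, 227.2, 96.5]
eef_rot: [-0.0, 0.632, 0.775, -0.0]
ft_force: [0.7, 0.3, -2.0]
opening: 15.7
grasp_force: 30.0
time: 7.9
tcp_pos: [544.6, 227.3, 94.6]
eef_rot: [0.0, 0.632, 0.775, 0.0]
ft_force: [-0.1, -0.8, -0.9]
opening: 15.7
grasp_force: 30.0
time: 8.2
tcp_pos: [545.0, 227.3, 93.6]
eef_rot: [0.0, 0.632, 0.775, 0.0]
ft_force: [-2.0, 0.2, 4.9]
opening: 15.4
grasp_force: 30.0
```

```bash
echo '[{},{},{}]' > mv.in && python3 jog.py mv.in 26; echo '[{"tz": -15},{"tz": -45},{"tz": -80},{"tz": -120}]' > mv.in && python3 jog.py mv.in; echo '[{"tx": -20,"tz": -15},{"tx": -70,"tz": -15},{"tx": -120,"tz": -15},{"tx": -170,"tz": -15}]' > mv.in && python3 jog.py mv.in 80
python3 - <<'E'
from h import *
c=cap('scene');t=cap('top')
E
python3 m4.py; python3 to.py 548 -322.5 190 0.007
```

```text
time: 8.5
tcp_pos: [544.6, 227.3, 92.4]
eef_rot: [-0.0, 0.632, 0.775, 0.0]
ft_force: [0.3, -0.5, -0.1]
opening: 24.5
grasp_force: 0.0
time: 8.9
tcp_pos: [544.2, 226.9, 214.1]
eef_rot: [-0.0, 0.632, 0.775, -0.0]
ft_force: [0.5, 0.1, -0.0]
opening: 26.1
grasp_force: 0.0
time: 9.3
tcp_pos: [578.8, 58.0, 228.3]
eef_rot: [0.0, 0.632, 0.775, 0.0]
ft_force: [2.0, -1.0, 0.0]
opening: 49.9
grasp_force: 0.0
scene blank 136 x [-6.6  2.   7.3] end face x [-5.3  0.2  6.2] y [-43.9   1.1] z [ 13.6  82.9 111. ]
   lean dx/dz 0.043  ymin by z [-39.6, -41.4, -40.9]
scene thick 195 x [37.9 47.3 54.2] end face x [38.5 46.  54.2] y [-50.2  35.3] z [ 18.4  91.7 112. ]
   lean dx/dz 0.059  ymin by z [-47.5, -48.4]
scene thin 10 x [-32.4 -31.7 -31. ] end face x [-32.4 -31.6 -31. ] y [20.7 47.5] z [24.3 44.1 53.6]
   lean dx/dz -0.030  ymin by z []
top blank 223 x [-5.9 -3.9  5.4] end face x [-5.6 -3.3  3.6] y [-41.6  57.1] z [ 33.2 104.3 115.4]
   lean dx/dz 0.046  ymin by z []
top thick 283 x [37.9 42.4 52.7] end face x [38.  42.1 50.9] y [-49.4  49.7] z [ 26.4 105.6 116.3]
   lean dx/dz 0.021  ymin by z []
top thin 0
t 9.4 tcp [579.6  49.2 228.7] yaw y-axis 0.188 tilt [ 0.002 -0.005 -1.   ] shift [-359.1 -100.4   40.4] turn 0.1807784734495522 f [-0.1 -0.2  0.1] open 57.9 gf 0.0
```

```bash
echo '[{"tx": -45,"ty": -12,"spin": 0.05},{"tx": -90,"ty": -25,"spin": 0.1},{"tx": -135,"ty": -38,"tz": 5,"spin": 0.15},{"tx": -180,"ty": -50,"tz": 10,"spin": 0.181},{"tx": -225,"ty": -63,"tz": 15,"spin": 0.181}]' > mv.in && python3 jog.py mv.in 86; python3 to.py 548 -322.5 190 0.007
```

```text
time: 9.9
tcp_pos: [561.4, -174.7, 212.9]
eef_rot: [0.0, 0.7, 0.714, 0.0]
ft_force: [0.6, -0.5, -0.1]
opening: 85.3
grasp_force: 0.0
t 9.9 tcp [ 561.4 -174.7  212.9] yaw y-axis 0.020 tilt [ 0.001  0.    -1.   ] shift [-147.5  -16.4   22.9] turn 0.012866484354386858 f [ 0.6 -0.5 -0.1] open 85.3 gf 0.0
```

```bash
echo '[{"tx": -45,"ty": -6,"tz": 5,"spin": 0.013},{"tx": -90,"ty": -11,"tz": 10,"spin": 0.013},{"tx": -130,"ty": -16,"tz": 20,"spin": 0.013},{"tx": -147.5,"ty": -16.4,"tz": 23,"spin": 0.013},{"tx": -147.5,"ty": -16.4,"tz": 23,"spin": 0.013}]' > mv.in && python3 jog.py mv.in;echo '[{},{}]' > mv.in && python3 jog.py mv.in; python3 to.py 548 -322.5 111 0.007
```

```text
time: 10.4
tcp_pos: [546.1, -324.7, 189.2]
eef_rot: [0.0, 0.707, 0.707, -0.001]
ft_force: [-0.1, 0.1, -0.8]
opening: 86.1
grasp_force: 0.0
time: 10.6
tcp_pos: [549.6, -318.5, 189.8]
eef_rot: [-0.0, 0.704, 0.711, 0.001]
ft_force: [-0.6, 0.2, -0.4]
opening: 86.0
grasp_force: 0.0
t 10.6 tcp [ 549.6 -318.5  189.8] yaw y-axis 0.010 tilt [ 0.001  0.001 -1.   ] shift [-4.1 -1.6 78.8] turn 0.0031711629229273187 f [-0.6  0.2 -0.4] open 86.0 gf 0.0
```

```bash
echo '[{"tx": -2,"ty": -1,"tz": 25},{"tx": -2,"ty": -1,"tz": 50},{"tx": -2,"ty": -1,"tz": 70},{"tx": -2,"ty": -1,"tz": 79},{"tx": -2,"ty": -1,"tz": 79}]' > mv.in && python3 jog.py mv.in; echo '[{"ty": 10},{"ty": 20},{"ty": 30},{"ty": 30}]' > mv.in && python3 jog.py mv.in 86 12; echo '[{},{},{},{},{}]' > mv.in && python3 jog.py mv.in 4 12;echo '[{},{},{},{},{}]' > mv.in && python3 jog.py mv.in;echo '[{},{}]' > mv.in && python3 jog.py mv.in; echo '[{"tz": -10},{"tz": -30},{"tz": -60},{"tz": -85},{"tz": -105}]' > mv.in && python3 jog.py mv.in - 25;  python3 - <<'E'
from h import *
c=cap('scene');cap('top')
cv2.imwrite('pics/e.png',cv2.resize(c['pixels'][170:350,110:290],None,fx=3,fy=3,interpolation=2))
E
python3 to.py 578 -321 220 0.007
```

```text
time: 11.1
tcp_pos: [547.9, -320.4, 109.6]
eef_rot: [-0.001, 0.704, 0.711, -0.0]
ft_force: [1.0, -0.1, -0.1]
opening: 85.7
grasp_force: 0.0
time: 11.5
tcp_pos: [580.4, -321.4, 111.1]
eef_rot: [0.001, 0.703, 0.711, 0.0]
ft_force: [0.6, 0.2, -0.7]
opening: 86.0
grasp_force: 0.1
time: 12.0
tcp_pos: [577.7, -322.0, 110.6]
eef_rot: [0.0, 0.704, 0.71, 0.0]
ft_force: [0.4, -0.1, 1.0]
opening: 54.1
grasp_force: 0.1
time: 12.5
tcp_pos: [577.9, -321.9, 110.6]
eef_rot: [0.0, 0.704, 0.71, 0.0]
ft_force: [-0.2, 0.4, -0.5]
opening: 13.9
grasp_force: 0.0
time: 12.7
tcp_pos: [577.8, -321.9, 110.4]
eef_rot: [-0.0, 0.704, 0.71, 0.0]
ft_force: [-0.2, 0.2, -0.7]
opening: 7.9
grasp_force: 12.0
time: 13.2
tcp_pos: [578.1, -322.5, 218.2]
eef_rot: [0.001, 0.704, 0.71, 0.0]
ft_force: [0.1, -0.4, -1.5]
opening: 7.7
grasp_force: 25.0
t 13.3 tcp [ 579.2 -323.3  219.6] yaw y-axis 0.008 tilt [ 0.006 -0.003 -1.   ] shift [ 2.4 -1.2 -0.4] turn 0.0008624863594735655 f [ 0.7 -0.7 -1. ] open 7.9 gf 25.0
```

View pics/e.png

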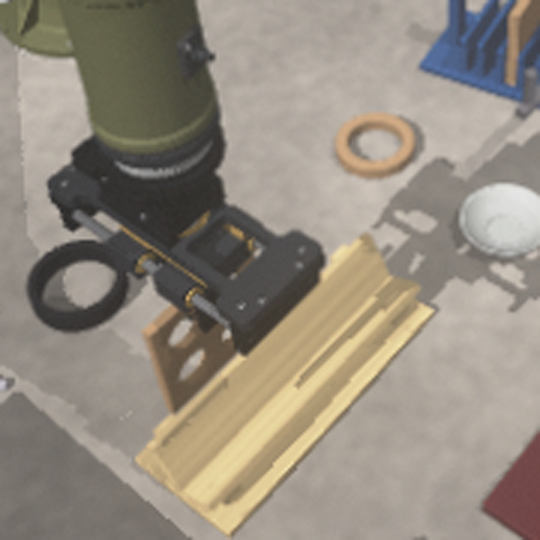

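The thin plate hangs upright in the gripper at crop (185,355) and the easel is empty. Next I carry it to the narrow slot.

```bash
echo '[{"tx": 20,"ty": -4},{"tx": 60,"ty": -14},{"tx": 105,"ty": -24},{"tx": 150,"ty": -35},{"tx": 195,"ty": -46}]' > mv.in && python3 jog.py mv.in; echo '[{"tx": 45,"ty": -10},{"tx": 90,"ty": -21},{"tx": 135,"ty": -31},{"tx": 180,"ty": -42},{"tx": 225,"ty": -52}]' > mv.in && python3 jog.py mv.in;python3 to.py 454.5 208.7 220 0.203
```

```text
time: 13.8
tcp_pos: [529.1, -125.5, 214.4]
eef_rot: [-0.001, 0.704, 0.71, -0.0]
ft_force: [0.7, 0.6, -0.0]
opening: 7.7
grasp_force: 25.0
time: 14.3
tcp_pos: [475.1, 98.9, 214.9]
eef_rot: [-0.0, 0.704, 0.71, -0.0]
ft_force: [1.1, 0.8, -1.0]
opening: 7.8
grasp_force: 25.0
t 14.3 tcp [475.1  98.9 214.9] yaw y-axis 0.008 tilt [-0.001  0.    -1.   ] shift [110.  -19.7  -5.1] turn -0.19486486358314195 f [ 1.1  0.8 -1. ] open 7.8 gf 25.0
```

```bash
echo '[{"tx": 40,"ty": -7,"spin": -0.05},{"tx": 75,"ty": -14,"spin": -0.1},{"tx": 100,"ty": -19,"tz": 5,"spin": -0.15},{"tx": 110,"ty": -20,"tz": 15,"spin": -0.195},{"tx": 110,"ty": -20,"tz": 25,"spin": -0.195}]' > mv.in && python3 jog.py mv.in; echo '[{"tz": 10},{"tz": 20},{"tz": 23},{"tz": 23}]' > mv.in && python3 jog.py mv.in;echo '[{},{}]' > mv.in && python3 jog.py mv.in;python3 - <<'E'
from h import *
c=cap('scene');t=cap('top')
a=cv2.resize(c['pixels'][130:225,235:335],None,fx=4,fy=4,interpolation=2);b=cv2.resize(t['pixels'][145:240,170:270],None,fx=4,fy=4,interpolation=2)
cv2.imwrite('pics/f.png',np.hstack([a,b]))
E
python3 to.py 454.5 208.7 167 0.203; python3 m4.py
```

```text
time: 14.8
tcp_pos: [454.9, 208.4, 189.2]
eef_rot: [-0.0, 0.63, 0.776, -0.001]
ft_force: [0.7, -1.2, -2.0]
opening: 8.0
grasp_force: 25.0
time: 15.2
tcp_pos: [455.6, 206.1, 166.9]
eef_rot: [-0.0, 0.632, 0.775, -0.001]
ft_force: [0.4, 0.1, -1.0]
opening: 7.8
grasp_force: 25.0
time: 15.4
tcp_pos: [456.0, 207.1, 168.1]
eef_rot: [0.0, 0.632, 0.775, 0.001]
ft_force: [0.7, -0.4, -0.8]
opening: 7.6
grasp_force: 25.0
t 15.5 tcp [455.9 207.2 168.1] yaw y-axis 0.203 tilt [ 0.001  0.001 -1.   ] shift [ 1.8 -1.1  1.1] turn -0.00012798718096143635 f [-0.7  0.1 -1.3] open 7.9 gf 25.0
scene blank 243 x [-6.5  3.9  7.7] end face x [-6.3 -0.2  6.1] y [-41.7  53.7] z [ 17.   92.2 112.2]
   lean dx/dz 0.037  ymin by z [-40.8, -40.9, -39.5]
scene thick 271 x [37.3 47.7 54.3] end face x [38.3 45.9 53.8] y [-49.6  48.7] z [ 17.   97.2 223.2]
   lean dx/dz 0.012  ymin by z [-48.1, -48.0]
scene thin 253 x [-48.2 -41.  -30.9] end face x [-46.5 -42.1 -39.3] y [-52.9  42.2] z [ 29.6 134.3 184.6]
   lean dx/dz 0.007  ymin by z [-48.0, -52.4, -51.4, -50.5]
top blank 36 x [-5.9 -3.8  4.3] end face x [-5.5 -2.7  3.3] y [-41.5 -24.6] z [ 29.8  97.9 112.6]
   lean dx/dz 0.041  ymin by z []
top thick 85 x [37.8 41.6 52.5] end face x [37.7 42.9 50.8] y [-49.6  -9.3] z [ 32.5 103.9 113.8]
   lean dx/dz 0.043  ymin by z []
top thin 47 x [-49.1 -46.9 -41. ] end face x [-47.9 -46.2 -41. ] y [-51.5 -31.3] z [ 87.8 161.9 211.9]
   lean dx/dz 0.024  ymin by z [-49.8]
```

View pics/f.png

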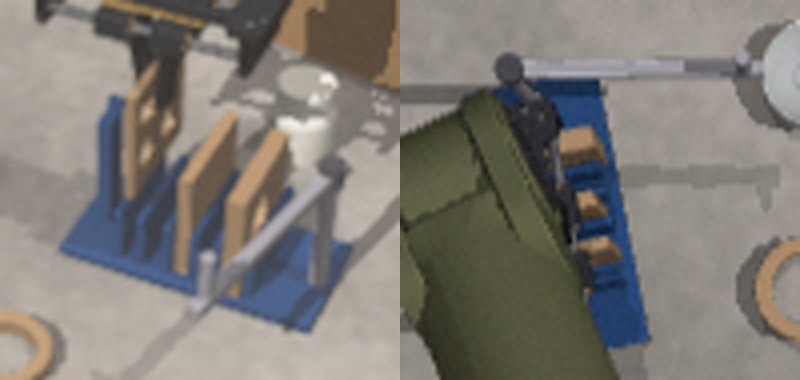

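The thin plate hangs over the narrow slot at (150,130) in the left half, about 2 mm towards +x of its centre. I'll correct that and lower it.

```bash
echo '[{"tx": 1.5,"ty": -1.7,"tz": 5},{"tx": 1.5,"ty": -1.7,"tz": 12},{"tx": 1.5,"ty": -1.7,"tz": 20},{"tx": 1.5,"ty": -1.7,"tz": 26},{"tx": 1.5,"ty": -1.7,"tz": 26}]' > mv.in && python3 jog.py mv.in; echo '[{"tz": 3},{"tz": 6},{"tz": 9},{"tz": 12},{"tz": 12}]' > mv.in && python3 jog.py mv.in;python3 to.py 454.5 208.7 92 0.203;python3 - <<'E'
from h import *
c=cap('scene');t=cap('top')
E
python3 m4.py | grep -A1 thin
```

```text
time: 16.0
tcp_pos: [452.9, 207.7, 140.2]
eef_rot: [-0.0, 0.632, 0.775, -0.001]
ft_force: [0.1, 0.8, -0.9]
opening: 7.5
grasp_force: 25.0
time: 16.5
tcp_pos: [453.4, 208.1, 129.1]
eef_rot: [-0.0, 0.632, 0.775, -0.0]
ft_force: [0.3, 0.1, -0.8]
opening: 7.7
grasp_force: 25.0
t 16.5 tcp [453.4 208.1 129.1] yaw y-axis 0.203 tilt [-0.001 -0.    -1.   ] shift [ 0.4  1.2 37.1] turn -1.4984089797581701e-05 f [ 0.3  0.1 -0.8] open 7.7 gf 25.0
scene thin 276 x [-59.4 -44.6 -30.8] end face x [-50.2 -45.9 -41.7] y [-51.2  44.6] z [ 29.8 106.6 217. ]
   lean dx/dz 0.011  ymin by z [-47.7, -49.9]
--
top thin 46 x [-56.6 -49.5 -42.4] end face x [-50.6 -48.6 -44.7] y [-50.1 -29.7] z [ 47.4 126.  204.9]
   lean dx/dz 0.014  ymin by z []
```

```bash
echo '[{"ty": 0.3,"tz": 5},{"ty": 0.3,"tz": 10},{"ty": 0.3,"tz": 15},{"ty": 0.3,"tz": 20},{"ty": 0.3,"tz": 20}]' > mv.in && python3 jog.py mv.in; echo '[{"tz": 4},{"tz": 8},{"tz": 12},{"tz": 12}]' > mv.in && python3 jog.py mv.in;echo '[{"tz": 1},{"tz": 2},{"tz": 2}]' > mv.in && python3 jog.py mv.in; echo '[{"tz": 1},{"tz": 2},{"tz": 2}]' > mv.in && python3 jog.py mv.in
```

```text
time: 17.1
tcp_pos: [453.3, 207.9, 108.6]
eef_rot: [-0.0, 0.632, 0.775, -0.001]
ft_force: [-0.6, 0.6, -1.1]
opening: 7.8
grasp_force: 25.0
time: 17.5
tcp_pos: [453.5, 208.1, 96.9]
eef_rot: [-0.0, 0.632, 0.775, -0.001]
ft_force: [-0.7, -0.8, -0.6]
opening: 7.4
grasp_force: 25.0
time: 17.8
tcp_pos: [454.0, 208.2, 95.6]
eef_rot: [-0.0, 0.632, 0.775, 0.0]
ft_force: [-0.3, 0.0, -0.3]
opening: 7.9
grasp_force: 25.0
time: 18.1
tcp_pos: [454.5, 208.4, 95.1]
eef_rot: [-0.0, 0.632, 0.775, 0.001]
ft_force: [-2.3, -1.4, 9.1]
opening: 7.6
grasp_force: 25.0
```

Seated on the floor (9 N at TCP height 95). I'll release the plate, rise, look, and measure the pin.

```bash
echo '[{},{},{}]' > mv.in && python3 jog.py mv.in 17; echo '[{"tz": -15},{"tz": -45},{"tz": -85},{"tz": -130}]' > mv.in && python3 jog.py mv.in; echo '[{"tx": -20,"ty": 5,"tz": -10},{"tx": -70,"ty": 10,"tz": -10},{"tx": -120,"ty": 15,"tz": -10},{"tx": -165,"ty": 20,"tz": -10}]' > mv.in && python3 jog.py mv.in 40;echo '[{},{}]' > mv.in && python3 jog.py mv.in;  python3 - <<'E'
from h import *
c=cap('scene');t=cap('top')
from m4 import *
for f,c in(('scene',c),('top',t)):
    for nm,lo,hi in(('blank',-14,14),('thick',26,66),('thin',-66,-28)): rep(f+' '+nm,meas(f,lo,hi))
    P,uv=cloud(c); k=(P[:,0]>585)&(P[:,0]<620)&(P[:,1]>40)&(P[:,1]<90)&(P[:,2]>145)&(P[:,2]<175)
    print('pin',k.sum(),P[k].mean(0),P[k].min(0),P[k].max(0))
a=cv2.resize(pickle.load(open('scene.pkl','rb'))['pixels'][130:225,235:335],None,fx=4,fy=4,interpolation=2);b=cv2.resize(t['pixels'][145:240,170:270],None,fx=4,fy=4,interpolation=2)
cv2.imwrite('pics/g.png',np.hstack([a,b]))
E
python3 to.py 603 63.5 230 0.203
```

```text
time: 18.4
tcp_pos: [453.9, 208.3, 93.4]
eef_rot: [-0.0, 0.632, 0.775, 0.0]
ft_force: [0.6, 0.7, -0.3]
opening: 16.3
grasp_force: 0.0
time: 18.8
tcp_pos: [453.1, 207.8, 223.8]
eef_rot: [-0.0, 0.632, 0.775, -0.001]
ft_force: [0.7, 0.5, 0.2]
opening: 16.8
grasp_force: 0.0
time: 19.2
tcp_pos: [507.1, 48.5, 233.8]
eef_rot: [0.0, 0.632, 0.775, 0.0]
ft_force: [1.9, -0.3, 0.2]
opening: 37.5
grasp_force: 0.0
time: 19.4
tcp_pos: [506.9, 49.6, 233.4]
eef_rot: [-0.0, 0.633, 0.774, 0.0]
ft_force: [0.0, 0.4, 0.4]
opening: 39.8
grasp_force: 0.0
scene blank 239 x [-5.9  3.7  7.7] end face x [-5.8 -0.   6.4] y [-41.7  54.4] z [ 14.6  92.4 112.4]
   lean dx/dz 0.040  ymin by z [-40.4, -39.9, -39.6]
scene thick 261 x [37.  47.7 54.1] end face x [38.3 46.2 54. ] y [-50.8  49.4] z [ 18.9  97.9 112.7]
   lean dx/dz 0.038  ymin by z [-49.2, -48.4]
scene thin 193 x [-49.8 -43.7 -31.7] end face x [-49.6 -45.6 -41.1] y [-51.2  43.8] z [ 19.3  77.8 113.3]
   lean dx/dz 0.017  ymin by z [-47.7, -50.7, -50.9]
pin 37 [604.9701979   63.28592449 159.67507782] [596.90353495  57.83869506 145.35894558] [609.93282322  72.18638283 170.41456934]
top blank 223 x [-6.  -3.9  5.5] end face x [-5.8 -3.5  3.4] y [-41.9  57.1] z [ 31.7 105.4 116.9]
   lean dx/dz 0.044  ymin by z []
top thick 287 x [37.9 42.4 53. ] end face x [38.3 41.6 51.3] y [-49.5  50.4] z [ 27.1 105.3 114.8]
   lean dx/dz 0.029  ymin by z [-49.3]
top thin 167 x [-49.5 -47.9 -42.5] end face x [-49.8 -48.1 -44.1] y [-49.7  50.1] z [ 19.4 104.3 113.8]
   lean dx/dz 0.022  ymin by z []
t 19.5 tcp [506.4  52.1 233.3] yaw y-axis 0.205 tilt [-0.001  0.    -1.   ] shift [-8.4 96.9  3.2] turn 0.0018156073335912348 f [-0.  -0.1 -0.1] open 39.9 gf 0.0<stdin>:7: RuntimeWarning: Mean of empty slice.
  ret = um.true_divide(
Traceback (most recent call last):
ValueError: zero-size array to reduction operation minimum which has no identity
```

Both plates measure seated: tops level with the blank at about 113 mm, ends at ±50 mm. The pin is at (602.5,63), from both views averaged. Next I go to the pin.

```bash
echo '[{"tx": -3,"ty": 40},{"tx": -6,"ty": 80},{"tx": -9,"ty": 97,"tz": 3},{"tx": -9,"ty": 97,"tz": 3},{"tx": -9,"ty": 97,"tz": 3}]' > mv.in && python3 jog.py mv.in 40; python3 to.py 602.5 63 152 0.203;python3 - <<'E'
from h import *
b=cap('top')['pixels'][145:240,170:270]
cv2.imwrite('pics/h.png',cv2.resize(b,None,fx=4,fy=4,interpolation=2))
E
```

```text
time: 20.0
tcp_pos: [602.8, 62.7, 229.8]
eef_rot: [-0.001, 0.631, 0.776, -0.001]
ft_force: [0.9, -0.0, 0.6]
opening: 40.0
grasp_force: 0.0
t 20.0 tcp [602.8  62.7 229.8] yaw y-axis 0.205 tilt [-0.002 -0.001 -1.   ] shift [ 0.3 -0.1 77.8] turn 0.002056733971571134 f [ 0.9 -0.   0.6] open 40.0 gf 0.0
```

```bash
echo '[{"tz": 25},{"tz": 50},{"tz": 70},{"tz": 78},{"tz": 78}]' > mv.in && python3 jog.py mv.in; echo '[{},{},{},{},{}]' > mv.in && python3 jog.py mv.in 6 5;  python3 to.py 602.5 63 152 0.203
```

```text
time: 20.55
tcp_pos: [602.3, 61.8, 152.0]
eef_rot: [-0.001, 0.632, 0.775, -0.0]
ft_force: [-0.5, 0.6, 0.5]
opening: 40.0
grasp_force: 0.0
time: 21.05
tcp_pos: [603.9, 61.4, 153.0]
eef_rot: [0.0, 0.632, 0.775, 0.0]
ft_force: [-0.2, 0.6, 2.0]
opening: 11.8
grasp_force: 5.0
t 21.05 tcp [603.9  61.4 153. ] yaw y-axis 0.203 tilt [ 0.001  0.    -1.   ] shift [ 1.8 -1.   1. ] turn 2.35868245768156e-06 f [-0.2  0.6  2. ] open 11.8 gf 5.0
```

```bash
echo '[{"tx": 3,"ty": -12},{"tx": 8,"ty": -28},{"tx": 15,"ty": -44},{"tx": 24,"ty": -59},{"tx": 34,"ty": -74}]' > mv.in && python3 jog.py mv.in; echo '[{"tx": 12,"ty": -13},{"tx": 24,"ty": -25},{"tx": 38,"ty": -36},{"tx": 53,"ty": -45},{"tx": 69,"ty": -52}]' > mv.in && python3 jog.py mv.in; echo '[{"tx": 16,"ty": -6},{"tx": 33,"ty": -10},{"tx": 46,"ty": -12},{"tx": 55,"ty": -13},{"tx": 55,"ty": -13}]' > mv.in && python3 jog.py mv.in; python3 to.py 431 203.4 152 0.203
```

```text
time: 21.55
tcp_pos: [524.1, 79.6, 152.8]
eef_rot: [0.0, 0.632, 0.775, 0.0]
ft_force: [0.4, 0.9, 1.1]
opening: 11.6
grasp_force: 5.0
time: 22.05
tcp_pos: [458.7, 136.7, 152.8]
eef_rot: [-0.0, 0.632, 0.775, -0.0]
ft_force: [-0.8, -0.3, 0.5]
opening: 11.5
grasp_force: 5.0
time: 22.55
tcp_pos: [434.2, 189.3, 152.6]
eef_rot: [-0.001, 0.631, 0.776, -0.001]
ft_force: [-5.7, -1.6, 5.0]
opening: 11.8
grasp_force: 5.0
t 22.55 tcp [434.2 189.3 152.6] yaw y-axis 0.205 tilt [-0.003 -0.    -1.   ] shift [14.4 -0.3  0.6] turn 0.0020203813262199555 f [-5.7 -1.6  5. ] open 11.8 gf 5.0
```

```bash
echo '[{"tx": 4},{"tx": 8},{"tx": 11},{"tx": 11}]' > mv.in && python3 jog.py mv.in; echo '[{"tx": 2},{"tx": 3},{"tx": 3}]' > mv.in && python3 jog.py mv.in;echo '[{"tx": 1},{"tx": 2},{"tx": 2}]' > mv.in && python3 jog.py mv.in; python3 to.py 431 203.4 152 0.203
```

```text
time: 22.95
tcp_pos: [431.7, 199.1, 152.5]
eef_rot: [-0.001, 0.632, 0.775, -0.002]
ft_force: [-7.4, -0.6, 6.9]
opening: 11.7
grasp_force: 5.0
time: 23.25
tcp_pos: [431.2, 201.8, 152.5]
eef_rot: [-0.001, 0.632, 0.775, -0.002]
ft_force: [-7.3, -1.5, 6.6]
opening: 11.5
grasp_force: 5.0
time: 23.55
tcp_pos: [430.7, 203.8, 152.5]
eef_rot: [-0.001, 0.632, 0.775, -0.002]
ft_force: [-8.1, -1.6, 6.5]
opening: 11.7
grasp_force: 5.0
t 23.55 tcp [430.7 203.8 152.5] yaw y-axis 0.203 tilt [-0.004 -0.001 -1.   ] shift [-0.4  0.2  0.5] turn -2.5104583670887415e-05 f [-8.1 -1.6  6.5] open 11.7 gf 5.0
```

```bash
echo '[{"tx": 1,"ty": -2},{"tx": 2,"ty": -2},{"tx": 2,"ty": -2}]' > mv.in && python3 jog.py mv.in;echo '[{"tx": 1},{"tx": 2},{"tx": 2}]' > mv.in && python3 jog.py mv.in;python3 to.py 431 203.4 152 0.203
```

```text
time: 23.85
tcp_pos: [430.5, 204.2, 152.5]
eef_rot: [0.001, 0.632, 0.775, -0.001]
ft_force: [-1.2, -4.5, 3.4]
opening: 11.7
grasp_force: 5.0
time: 24.15
tcp_pos: [430.3, 205.4, 152.4]
eef_rot: [0.001, 0.632, 0.775, -0.001]
ft_force: [-0.5, -7.1, 4.0]
opening: 11.9
grasp_force: 5.0
t 24.15 tcp [430.3 205.4 152.4] yaw y-axis 0.202 tilt [ 0.    -0.003 -1.   ] shift [-2.1  0.3  0.4] turn -0.001317630527446323 f [-0.5 -7.1  4. ] open 11.9 gf 5.0
```

The stop is reached (7 N opposing). I'll release, rise and check.

```bash
echo '[{},{},{}]' > mv.in && python3 jog.py mv.in 26; echo '[{"tz": -15},{"tz": -40},{"tz": -80},{"tz": -120}]' > mv.in && python3 jog.py mv.in;echo '[{"tx": -50,"ty": -10},{"tx": -100,"ty": -20},{"tx": -150,"ty": -30},{"tx": -200,"ty": -40},{"tx": -250,"ty": -50}]' > mv.in && python3 jog.py mv.in; echo '[{},{},{}]' > mv.in && python3 jog.py mv.in
python3 - <<'E'
from h import *
c=cap('scene');t=cap('top')
from m4 import *
for f,c in(('scene',c),('top',t)):
    for nm,lo,hi in(('blank',-14,14),('thick',26,66),('thin',-66,-28)): rep(f+' '+nm,meas(f,lo,hi))
    P,uv=cloud(c); Q=P[:,:2]-O[f];X=np.c_[Q@a,Q@d,P[:,2]]
    k=(abs(X[:,0]+70)<20)&(abs(X[:,1])<30)&(P[:,2]>150)&(P[:,2]<175); p=X[k].mean(0)
    h=X[(abs(X[:,0]-105)<15)&(abs(X[:,1])<20)&(P[:,2]>128)&(P[:,2]<140)].mean(0); print(f,'pin',p,'hinge',h,'angle',np.arctan2(h[1]-p[1],h[0]-p[0]))
a_=cv2.resize(pickle.load(open('scene.pkl','rb'))['pixels'][130:225,235:335],None,fx=4,fy=4,interpolation=2);b=cv2.resize(t['pixels'][145:240,170:270],None,fx=4,fy=4,interpolation=2)
cv2.imwrite('pics/g.png',np.hstack([a_,b]))
E
python3 to.py 0 0 0
```

```text
time: 24.45
tcp_pos: [429.9, 208.1, 152.6]
eef_rot: [-0.0, 0.632, 0.775, 0.001]
ft_force: [-0.5, -0.4, -0.0]
opening: 24.1
grasp_force: 0.0
time: 24.85
tcp_pos: [429.3, 207.6, 273.6]
eef_rot: [-0.0, 0.632, 0.775, -0.0]
ft_force: [1.1, 0.8, -0.4]
opening: 26.1
grasp_force: 0.0
time: 25.35
tcp_pos: [431.1, -44.2, 272.8]
eef_rot: [0.0, 0.632, 0.775, 0.001]
ft_force: [1.3, -0.2, 0.2]
opening: 26.1
grasp_force: 0.0
time: 25.65
tcp_pos: [431.2, -41.2, 272.6]
eef_rot: [-0.0, 0.631, 0.776, 0.0]
ft_force: [0.6, 0.5, 0.0]
opening: 26.0
grasp_force: 0.0
scene blank 203 x [-6.2  3.4  7.5] end face x [-6.8 -0.7  6.1] y [-42.1  54.3] z [ 16.4  86.4 111.3]
   lean dx/dz 0.039  ymin by z [-39.8, -40.5, -38.4]
scene thick 258 x [38.2 47.5 54.2] end face x [38.5 46.1 53.9] y [-49.6  48.7] z [ 13.8  84.2 112.3]
   lean dx/dz 0.012  ymin by z [-48.9, -47.6, -47.2]
scene thin 167 x [-49.5 -43.7 -32.2] end face x [-49.2 -45.  -41.4] y [-50.8  48. ] z [ 14.8  77.  112.3]
   lean dx/dz 0.033  ymin by z [-50.5, -49.6, -48.6]
scene pin [-67.68537598  -1.15296596 159.2816961 ] hinge [102.85948231  -2.89563227 133.06210888] angle -0.010217872788927404
top blank 192 x [-5.7 -4.1  5.5] end face x [-5.7 -3.8  3.8] y [-41.6  57.8] z [ 33.1 105.  114.2]
   lean dx/dz 0.041  ymin by z []
top thick 251 x [37.9 42.2 53.2] end face x [38.3 41.9 51.2] y [-49.4  49.7] z [ 28.1 106.  115.5]
   lean dx/dz 0.033  ymin by z []
top thin 138 x [-49.6 -48.1 -42.3] end face x [-49.6 -48.7 -44.6] y [-49.5  50. ] z [ 18.5 103.7 114.4]
   lean dx/dz 0.026  ymin by z []
top pin [-6.99659632e+01 -2.06551611e-02  1.63841494e+02] hinge [105.39740753  -0.39851737 133.46835505] angle -0.002154735199447812
t 25.75 tcp [431.1 -41.  272.5] yaw y-axis 0.206 tilt [-0. -0. -1.] shift [ 128.5 -413.6  272.5] turn  f [-0.1  0.7 -0.7] open 25.9 gf 0.0
```

View pics/g.png

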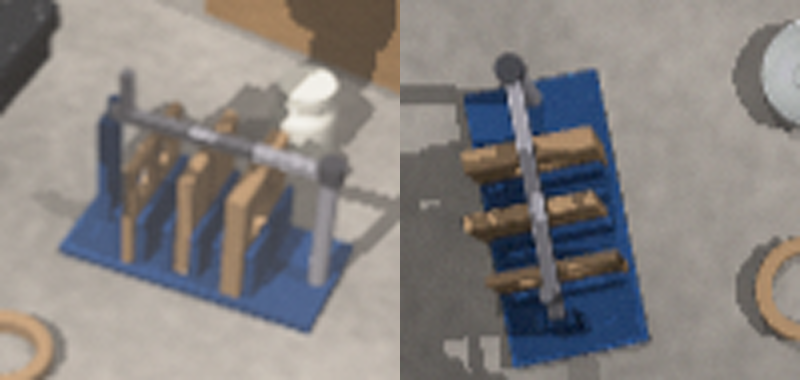

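The bar lies over all three plates: hinge (330,168) and pin (125,85) on the left, the bar from (510,70) to (558,310) on the right. The keeper angle measures about 0. The thick and thin plates stand in their slots, at left-view (245,230) and (130,200).

```bash
python3 -c "
from bench import robot
print(robot.sign_off())"
```

```text
the job is handed in; nothing more can be done
None
```

I handed the job in at about 26 s: both plates measured upright, on the floor and centred in their slots, the keeper was closed at its stop, the blank plate was still in its slot, and I saw no contact with the ring mould, dish, tape roll or jar (not re-measured).

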